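# Shut the colour box over its mixing leaf

## Robot

A 7-joint arm with a two-finger parallel gripper is mounted at the origin on a cart in front of the work surface, level with it; the furniture and walls round the work are solid. World frame = base frame: x ahead of the robot, y to its left, z up, the work surface at z = 0. Lengths are in m, angles in rad, forces in N, time in s.
With the tool pointing down it reaches from about 0.4 to 0.85 m from the base axis. Payload 10.4 kg.
Tool frame: the origin (TCP) lies between the finger pads; the fingertips stand ahead of it and the grasp point (between the pads) lies 5 mm behind it (manip.tip_extent is the z of the fingertips in the tool frame, in m); z points along the fingers, y is the line along which they close (so a half turn about z gives the same grasp; the last joint's range is limited). The gripper opens to 85 mm and grips with 20 to 120 N. Pads are 22 mm wide; open, the fingers measure 114 mm over their backs; the gripper's body (76 mm by 85 mm) begins 54 mm behind the grasp point. The pads swing forward as they close: fully open they stand 13 mm farther back than shut.
Start: joints at [1.285, 0.332, -0.065, 1.46, 0.022, 1.35, -0.088], TCP at [0.162, -0.604, 0.245] pointing down, gripper open.
Joint ranges: [-2.6, 2.6], [-0.5, 2.12], [-1.47, 1.34], [0.16, 2.42], [-1.27, 4.41], [0.06, 2.06], [-2.6, 2.6]. Speed limits (rad/s): [2.22, 2.22, 2.79, 2.79, 3.14, 3.14, 3.14].

## Interface

Orientations are given as a unit quaternion [x, y, z, w].
In Python, from workcell import status, viewer, manip gives the robot as it stands.
- The arm moves only by the tool play_rows, never from a script. Its argument "plan" is one flat list of numbers, 7 for each row, row after row: the turn, a rotation vector about the tool's x, y, z in degrees, then the shift along the tool's x, y, z in m, then the opening, from 0 (shut) to 1 (fully open). In form: [ax, ay, az, dx, dy, dz, grip, ax, ay, az, dx, dy, dz, grip, ...]. A call has 1 to 20 rows; each row is the pose to reach, as a shift and turn from the pose commanded when the call began, along the tool's axes at that moment; what a row does not reach only later rows make up. A row lasts 1/8 s, in which the tool goes at most 62.5 mm and 10.7 degrees, less where a joint would pass 70% of its speed; a pose out of reach is approached as far as the arm can. A call with a gripper value outside its range is refused whole. The fingers move at their own pace and stop on an object; "squeeze" is the grip in N (left out, the last holds). Time passes only in rows, so rows that repeat a pose let the fingers close. It gives the time, the measured TCP pose, the force, the opening and the grip force at its end, in the units of the state.
- status.get_obs(): the state, without advancing time (a new reading comes with each control period).
- viewer.camera(name): name is "scene" or "top"; returns the picture (384x512x3 uint8, red, green, blue); there is no depth.
- viewer.camera_model(name): a dict with "fx", "fy", "cx", "cy" (pixels), "R" (3x3) and "t" (3): a world point X has camera coordinates R X + t. Camera axes: x right, y down, z forward; pixel columns grow to the right and rows downward; lengths in m; the calibration is good to about 2 mm. A picture is of the moment at which its call begins. camera_model takes no time and is no camera call.
- manip.hand_in(): hands the job in; it is judged then, once.
The state is a dict: "clock": time; "joint_pos": joint angles; "joint_velocities": joint speeds; "tau": joint torques, N m; "position": TCP position; "ee_rot": TCP orientation; "ft_force": force on the tool from outside, world axes, zero at the start; "torque": the same for the moment, N m; "grip_width": opening from 0.0 (shut) to 1.0 (fully open); "grasp_force": force on a finger pad.
Only numpy, scipy, OpenCV 4.12 (cv2) and the standard library are available. Lean on these libraries where they do the work, as an engineer would, in place of code of your own. Each camera call takes 0.05 s, during which the arm holds its last target. There are 200 camera calls.

## Task

Pack up the open wooden colour box: first push its upright white mixing leaf down flat into the box with the fingertips, then swing the hinged wooden lid over it and press it fully shut, guiding it without slamming. Only push and press: do not pick anything up, leave the things in the box and the green jar and rubber stamp beside it where they are, and finish clear of the box.

Things in the scene. Friction and masses are not known exactly. Their poses are not given: they have to be found in the camera images.
- paint_box: Shallow wooden box with brass corners, fixed to the table, 170 mm (x) by 220 mm (y) by 50 mm high, walls 8 mm. Origin: centre of the underside. Its own x axis points away from its front, towards the lid's hinge; its own y axis points to the leaf's hinge side (left, seen from the front); z up. A 65 mm wide brush bay along the left side is covered by the leaf when folded; the rest lies open under the lid.
- leaf (a joint): Angle of the white mixing leaf, rad: 0 = folded flat inside the box (its upper face 6 mm below the rim), 1.57 = upright, more = leaning outwards (stop at 1.75). Starts between 1.3 and 1.7. A white plate 110 mm along the hinge, 64 mm wide and 5 mm thick, with three round wells on the inner face. The hinge rubs (about 0.08 N m), so the leaf stays where it is left. The lid cannot shut while the leaf stands.
- leaf_hinge (a point): Middle of the leaf's hinge line, on the leaf's mid-thickness, 98 mm to the box's +y and 41.5 mm above the table; the hinge line runs along the box's x. From there the leaf reaches straight up when upright and towards the box's -y when folded. Push it from the outside (the box's +y side).
- leaf_edge (a point): Middle of the leaf's free edge, 65 mm from the hinge line; moves with the leaf.
- lid (a joint): Angle of the wooden lid, rad: 0 = shut flat on the rim, 1.57 = upright, more = leaning back, away from the box (stop at 1.9). Starts between 1.52 and 1.8. The hinge rubs (about 0.4 N m), so the lid stays where it is left and has to be pushed all the way down.
- lid_hinge (a point): Middle of the lid's hinge line on the rear (+x) top edge of the box, 85 mm from its centre and 50 mm above the table; the hinge line runs along the box's y. The lid's inner face passes through it.
- lid_edge (a point): Middle of the lid's free edge on the outer face, 172 mm from the hinge line; moves with the lid. The lid is a board 172 mm long, 222 mm wide (along the hinge) and 10 mm thick. Outer face: away from the box when upright, on top when shut (60 mm above the table).
- brush_3: Short loose brush, 8x84x8 mm, in the brush bay under the leaf; leave it. Origin: centre of its underside.
- eraser: Loose eraser, 21x45x13 mm, in the rear right compartment of the box; leave it. Origin: centre of its underside.
- test_tile_3: Loose glaze test tile, 50x50x6 mm, in the front right compartment of the box; leave it. Origin: centre of its underside.
- pigment_jar_3: Loose jar of green pigment with a grey lid, 48 mm wide, 70 mm high, standing on the table at the box's right (-y) end; leave it. Origin: centre of its underside.
- back_stamp: Loose turned wooden rubber stamp, 26 mm wide, 64 mm high, standing on the table at the box's right (-y) end; leave it. Origin: centre of its underside.

How it is judged:
By the outcome, as a careful person would: the job done as asked, in the order asked, and still so for the second after the job is handed in, with the robot touching nothing.
It also fails if it takes over 54 s, if anything falls off the work surface, if the arm or the gripper's body presses on something with over 40 N, if the wrist force passes 120 N, or if a joint passes its speed limit or range.

## Working session

There is one attempt and no reset: what is moved stays moved. The work goes in short steps, Python scripts to look and compute and a tool call to move; the robot and the scene stay as the last step left them, time stands still between calls to the robot, and variables do not carry over. Pictures are saved under pics/ and viewed, at most 10 in all, crops included, and the job is handed in when it is done.

Besides the shell and the picture viewer there is one more tool, called by a JSON object that holds its "fn" and its "kwargs", one argument or row to a line. play_rows: Moves the arm, as the interface text tells. Its arguments: {"type":"object","properties":{"plan":{"type":"array","items":{"type":"number"}},"squeeze":{"type":"number"}},"required":["plan"]}

```bash
mkdir -p pics
python3 - <<'E'
from workcell import status, viewer, manip
import cv2, numpy as np
for n in ("scene","top"):
    im=viewer.camera(n); cv2.imwrite(f"pics/{n}0.png",cv2.resize(im[:,:,::-1],(800,600),interpolation=cv2.INTER_CUBIC))
    m=viewer.camera_model(n); print(n,{k:np.round(v,3).tolist() for k,v in m.items()}, (-np.array(m['R']).T@m['t']).round(3))
o=status.get_obs(); print(o['clock'],o['position'],o['ee_rot'],manip.tip_extent)
E
```

```text
scene {'fx': 406.12, 'fy': 406.12, 'cx': 249.937, 'cy': 194.869, 'R': [[-0.618, -0.786, 0.004], [-0.589, 0.46, -0.664], [0.52, -0.413, -0.747]], 't': [0.332, 0.332, 0.945]} [-0.091  0.499  0.925]
top {'fx': 496.869, 'fy': 496.869, 'cx': 262.458, 'cy': 184.763, 'R': [[0.025, -1.0, -0.012], [-0.994, -0.023, -0.107], [0.107, 0.015, -0.994]], 't': [0.042, 0.486, 1.094]} [0.365 0.037 1.141]
0.1 [ 0.16227391 -0.60323198  0.2445982 ] [ 9.91377752e-01  1.31033377e-01 -1.22698129e-04 -6.25895370e-04] 0.014
```

View pics/scene0.png

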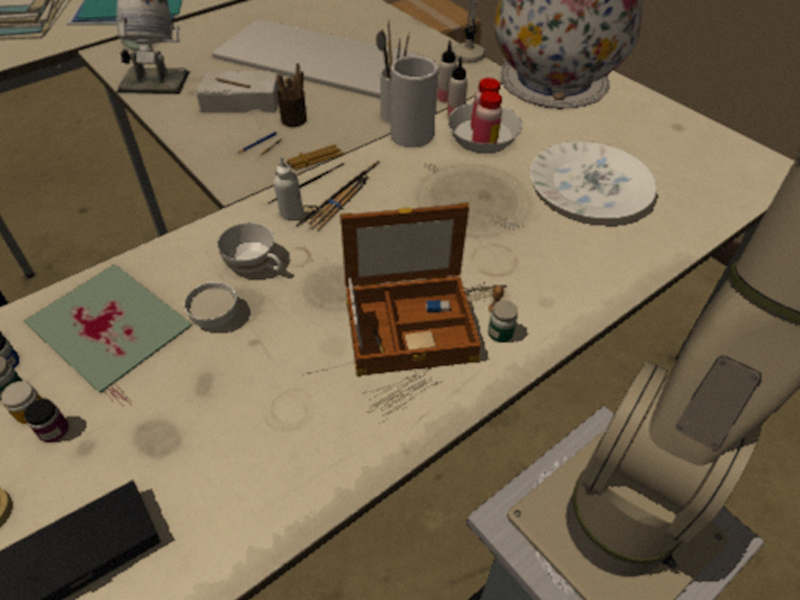

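View pics/top0.png

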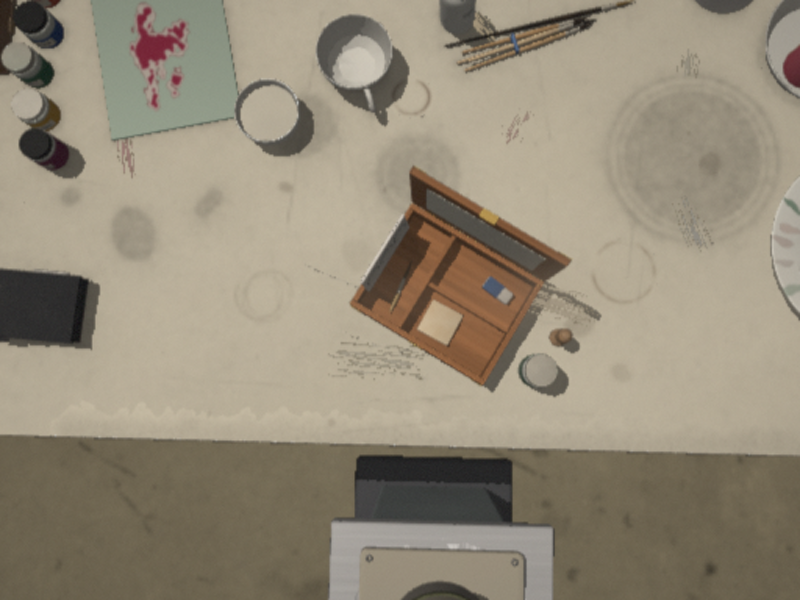

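The box sits mid-table. In the top picture its rim corners are at about FL (352,303), FR (486,383), RR (541,282) and RL (409,208). The leaf is near upright on the left, and the lid is up at the far side with corners (412,168) and (570,262).

```bash
cat > h.py <<'E'
import numpy as np
from workcell import status, viewer, manip
from scipy.spatial.transform import Rotation as Ro
def ray(n,u,v):
    m=viewer.camera_model(n);R=np.array(m['R']);c=-R.T@np.array(m['t'])
    return c,R.T@np.array([(u-m['cx'])/m['fx'],(v-m['cy'])/m['fy'],1])
def atz(n,u,v,z,s=1.5625):
    c,d=ray(n,u/s,v/s); return c+d*(z-c[2])/d[2]
def proj(n,X):
    m=viewer.camera_model(n);p=np.array(m['R'])@X+np.array(m['t'])
    return np.array([p[0]/p[2]*m['fx']+m['cx'],p[1]/p[2]*m['fy']+m['cy']])
def W(b,p):  # box frame -> world; b=(x,y,yaw)
    return Ro.from_euler('z',b[2]).apply(p)+[b[0],b[1],0]
E
python3 - <<'E'
from h import *
from scipy.optimize import least_squares
px=dict(FL=(352,303),FR=(486,383),RR=(541,282),RL=(409,208))
P=dict(FL=(-.085,.11,.05),FR=(-.085,-.11,.05),RR=(.085,-.11,.05),RL=(.085,.11,.05))
Q={k:atz('top',*px[k],.05) for k in px}
for k in Q: print(k,Q[k].round(4))
print([np.linalg.norm(Q[a]-Q[b]).round(4) for a,b in(('FL','FR'),('FR','RR'),('RR','RL'),('RL','FL'))])
r=least_squares(lambda b:np.concatenate([W(b,P[k])-Q[k] for k in px]),[.5,0,-.5]);b=r.x
print('box',b.round(4),r.fun.reshape(-1,3).round(4).tolist())
for a in (1.5,1.6,1.7,1.8):
    print('lid',a,[(1.5625*proj('top',W(b,(.085+.172*np.cos(a),s,.05+.172*np.sin(a))))).round(0).tolist() for s in(.111,-.111)],
     [(1.5625*proj('scene',W(b,(.085+.172*np.cos(a),s,.05+.172*np.sin(a))))).round(0).tolist() for s in(.111,-.111)])
for a in (1.3,1.4,1.5,1.6,1.7):
    print('leaf',a,[(1.5625*proj('top',W(b,(s,.098-.065*np.cos(a),.0415+.065*np.sin(a))))).round(0).tolist() for s in(.055,-.055)])
im=viewer.camera('top');import cv2
cv2.imwrite('pics/c1.png',cv2.resize(im[95:255,210:410,::-1],(800,640),interpolation=cv2.INTER_CUBIC)[:600])
E
```

```text
FL [0.46  0.135 0.05 ]
FR [ 0.3526 -0.0554  0.05  ]
RR [ 0.4961 -0.1309  0.05  ]
RL [0.5982 0.058  0.05  ]
[np.float64(0.2187), np.float64(0.1621), np.float64(0.2147), np.float64(0.1582)]
box [ 0.4767  0.0017 -0.5016] [[-0.0049, 0.004, -0.0], [-0.0033, 0.0015, -0.0], [0.0023, -0.0047, -0.0], [0.006, -0.0007, -0.0]]
lid 1.5 [[412.0, 164.0], [573.0, 255.0]] [[338.0, 214.0], [466.0, 201.0]]
lid 1.6 [[405.0, 176.0], [566.0, 267.0]] [[339.0, 220.0], [468.0, 207.0]]
lid 1.7 [[398.0, 189.0], [559.0, 280.0]] [[341.0, 228.0], [470.0, 214.0]]
lid 1.8 [[391.0, 201.0], [552.0, 292.0]] [[342.0, 236.0], [473.0, 222.0]]
leaf 1.3 [[417.0, 225.0], [376.0, 295.0]]
leaf 1.4 [[413.0, 222.0], [371.0, 292.0]]
leaf 1.5 [[409.0, 220.0], [367.0, 290.0]]
leaf 1.6 [[404.0, 217.0], [363.0, 287.0]]
leaf 1.7 [[400.0, 215.0], [359.0, 285.0]]
```

View pics/c1.png

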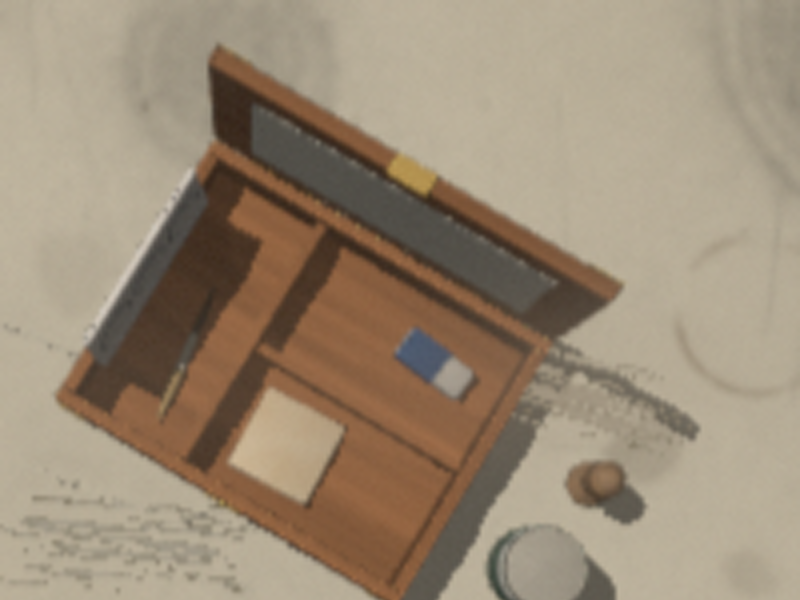

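The crop's rim corners are FL (58,400), FR (400,603), RR (548,343) and RL (212,148). The lid's top edge runs (215,48)–(620,290), and the leaf's from (195,172) to (90,345). I'll refit all of this over both cameras and check it with an overlay.

Run:
```python
from h import *
from scipy.optimize import least_squares
import cv2
P=dict(FL=(-.085,.11,.05),FR=(-.085,-.11,.05),RR=(.085,-.11,.05),RL=(.085,.11,.05))
T=dict(FL=(58,400),FR=(400,603),RR=(548,343),RL=(212,148))
S=dict(FL=(357,357),FR=(479,346))
def f(b,full=False):
    e=[proj('top',W(b,P[k]))-(210+T[k][0]/4,95+T[k][1]/4) for k in T]+[proj('scene',W(b,P[k]))-np.array(S[k])/1.5625 for k in S]
    return np.concatenate(e)
r=least_squares(f,[.48,0,-.5],loss='soft_l1');b=r.x;print(b.round(4),f(b).reshape(-1,2).round(1).tolist())
lid=lambda a,s,t=0:W(b,(.085-.172*np.cos(a)+t*np.sin(a),s,.05+.172*np.sin(a)+t*np.cos(a)))
leaf=lambda a,s:W(b,(s,.098-.065*np.cos(a),.0415+.065*np.sin(a)))
for n in('top','scene'):
  for a in (1.5,1.6,1.7,1.8): print(n,'lid',a,[(1.5625*proj(n,lid(a,s))).round(0).tolist() for s in(.111,-.111)])
  for a in (1.3,1.5,1.7): print(n,'leaf',a,[(1.5625*proj(n,leaf(a,s))).round(0).tolist() for s in(.055,-.055)])
im=viewer.camera('scene')[:,:,::-1]; k=4;o=np.array([205,115])
im=cv2.resize(im[115:250,205:355],None,fx=k,fy=k,interpolation=cv2.INTER_CUBIC)
def L(p,c):cv2.polylines(im,[np.int32([(proj('scene',x)-o+.5)*k for x in p])],True,c,1)
L([W(b,P[q]) for q in P],(0,255,0))
L([W(b,np.array(P[q])*[1,1,0]) for q in P],(255,255,0))
L([lid(1.6,.111),lid(1.6,-.111),W(b,P['RR']),W(b,P['RL'])],(0,0,255))
L([leaf(1.5,.055),leaf(1.5,-.055),W(b,(-.055,.098,.0415)),W(b,(.055,.098,.0415))],(255,0,255))
cv2.imwrite('pics/c2.png',im)
```

```text
[ 0.4767  0.0012 -0.5157] [[-1.0, 0.3], [-0.3, 1.3], [1.7, -0.3], [0.2, -1.8], [-0.8, 1.2], [1.1, -1.3]]
top lid 1.5 [[404.0, 181.0], [564.0, 274.0]]
top lid 1.6 [[411.0, 169.0], [571.0, 262.0]]
top lid 1.7 [[418.0, 157.0], [578.0, 250.0]]
top lid 1.8 [[425.0, 146.0], [584.0, 238.0]]
top leaf 1.3 [[418.0, 224.0], [376.0, 294.0]]
top leaf 1.5 [[410.0, 219.0], [368.0, 289.0]]
top leaf 1.7 [[402.0, 215.0], [359.0, 284.0]]
scene lid 1.5 [[341.0, 223.0], [470.0, 210.0]]
scene lid 1.6 [[340.0, 216.0], [468.0, 204.0]]
scene lid 1.7 [[339.0, 210.0], [465.0, 198.0]]
scene lid 1.8 [[338.0, 205.0], [463.0, 193.0]]
scene leaf 1.3 [[362.0, 277.0], [370.0, 323.0]]
scene leaf 1.5 [[355.0, 277.0], [362.0, 323.0]]
scene leaf 1.7 [[348.0, 278.0], [355.0, 324.0]]
```

View pics/c2.png

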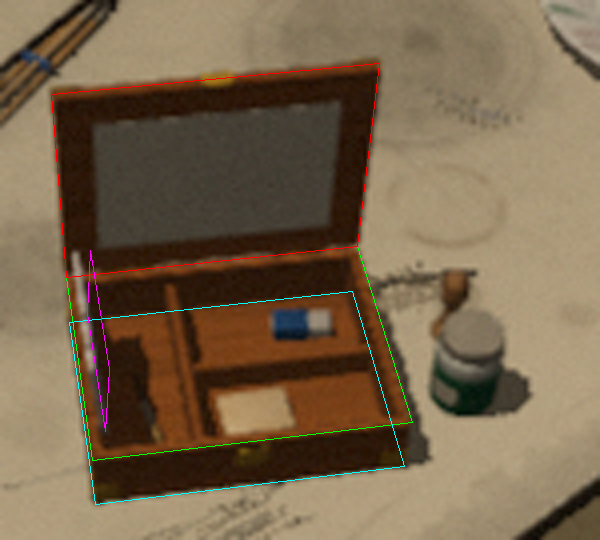

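The overlay fits well: box at (0.477, 0.001), yaw −0.516, lid about 1.6, leaf about 1.65. Next I'll work out the approach in tool axes.

```bash
cat >> h.py <<'E'
B=np.array([.4767,.0012,-.5157])
def box(p): return Ro.from_euler('z',-B[2]).apply(np.array(p)-[B[0],B[1],0])
def go(p,yaw_deg):  # p: TCP target, world; tool x yaw
    o=status.get_obs();R=Ro.from_quat(o['ee_rot']);y=np.radians(yaw_deg)
    T=Ro.from_matrix(np.array([[np.cos(y),np.sin(y),0],[np.sin(y),-np.cos(y),0],[0,0,-1]]).T)
    return np.degrees((R.inv()*T).as_rotvec()).round(2),R.inv().apply(p-o['position']).round(4)
E
python3 - <<'E'
from h import *
print(go(W(B,(-.005,.150,.30)),90+np.degrees(B[2])), W(B,(-.005,.150,.30)))
E
```

```text
(array([-5.00e-02, -2.00e-02, -4.54e+01]), array([ 0.5624, -0.6125, -0.0547])) [0.54632185 0.13415788 0.3       ]
```

{"fn": "play_rows", "kwargs": {
  "plan": [0, 0, -5, 0.04, -0.04, -0.05, 0.5, 0, 0, -8, 0.08, -0.085, -0.09, 0.2, 0, 0, -12, 0.12, -0.13, -0.09, 0, 0, 0, -15, 0.16, -0.175, -0.09, 0, 0, 0, -18, 0.2, -0.22, -0.09, 0, 0, 0, -21, 0.24, -0.26, -0.09, 0, 0, 0, -24, 0.28, -0.305, -0.09, 0, 0, 0, -27, 0.32, -0.35, -0.09, 0, 0, 0, -30, 0.36, -0.39, -0.09, 0, 0, 0, -34, 0.4, -0.435, -0.09, 0, 0, 0, -37, 0.44, -0.48, -0.09, 0, 0, 0, -40, 0.48, -0.52, -0.09, 0, 0, 0, -43, 0.52, -0.565, -0.08, 0, 0, 0, -45.4, 0.5624, -0.6125, -0.06, 0, 0, 0, -45.4, 0.5624, -0.6125, -0.055, 0, 0, 0, -45.4, 0.5624, -0.6125, -0.055, 0, 0, 0, -45.4, 0.5624, -0.6125, -0.055, 0, 0, 0, -45.4, 0.5624, -0.6125, -0.055, 0]
}}

```text
clock: 2.45
position: [0.5466, 0.1327, 0.3011]
ee_rot: [0.865, 0.502, 0.0, 0.001]
ft_force: [-0.2, 0.6, 0.3]
grip_width: -0.004
grasp_force: 0.0
```

Run:
```python
from h import *
import cv2
o=status.get_obs();print(o['clock'],box(o['position']).round(4),o['joint_pos'],o['ft_force'],o['grip_width'])
print(go(W(B,(-.005,.150,.30)),90+np.degrees(B[2])))
im=viewer.camera('scene')[:,:,::-1]
cv2.imwrite('pics/s2.png',cv2.resize(im[60:260,180:400],None,fx=2.7,fy=2.7,interpolation=cv2.INTER_CUBIC))
```

```text
2.45 [-0.0041  0.1488  0.3011] [ 0.42837567  0.28072565 -0.90427681  1.50722969  0.22254168  1.45972711
 -0.99914854] [-0.17851393  0.59052117  0.28213825] -0.004259947659087024
(array([ 0.11,  0.01, -0.12]), array([ 0.0012, -0.0009,  0.0011]))
```

View pics/s2.png

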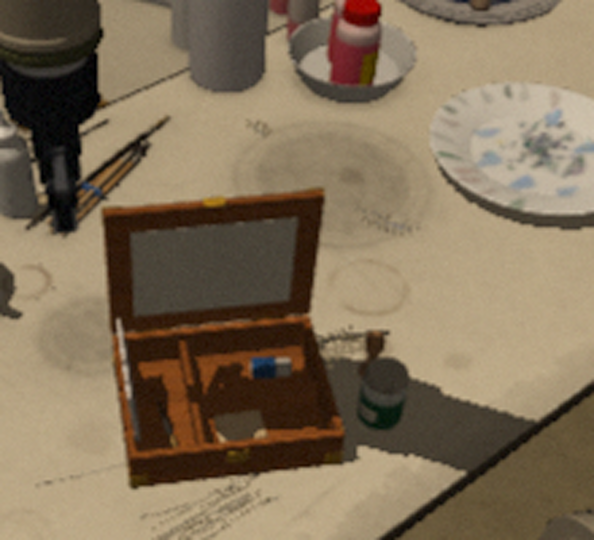

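The picture shows the closed fingertips at crop (62,228), outside the leaf and above the box, with nothing disturbed. Now I'll descend and sweep the leaf down.

{"fn": "play_rows", "kwargs": {
  "plan": [0, 0, 0, 0, -0.01, 0.05, 0, 0, 0, 0, 0, -0.01, 0.1, 0, 0, 0, 0, 0, -0.01, 0.15, 0, 0, 0, 0, 0, -0.01, 0.185, 0, 0, 0, 0, -0.01, -0.01, 0.193, 0, 0, 0, 0, -0.022, -0.01, 0.193, 0, 0, 0, 0, -0.034, -0.01, 0.193, 0, 0, 0, 0, -0.041, -0.01, 0.193, 0, 0, 0, 0, -0.0474, -0.01, 0.193, 0, 0, 0, 0, -0.0525, -0.01, 0.194, 0, 0, 0, 0, -0.0575, -0.01, 0.195, 0, 0, 0, 0, -0.067, -0.01, 0.1994, 0, 0, 0, 0, -0.0754, -0.01, 0.2054, 0, 0, 0, 0, -0.0825, -0.01, 0.2131, 0, 0, 0, 0, -0.0879, -0.01, 0.222, 0, 0, 0, 0, -0.0915, -0.01, 0.2317, 0, 0, 0, 0, -0.0925, -0.01, 0.236, 0, 0, 0, 0, -0.0925, -0.01, 0.236, 0]
}}

```text
clock: 4.75
position: [0.4918, 0.0586, 0.0639]
ee_rot: [0.864, 0.504, -0.0, -0.0]
ft_force: [0.2, 0.4, 1.0]
grip_width: 0.001
grasp_force: 0.0
```

Run:
```python
from h import *
import cv2
o=status.get_obs();print(o['clock'],box(o['position']).round(4),o['ft_force'])
im=viewer.camera('scene')[:,:,::-1]
cv2.imwrite('pics/s3.png',cv2.resize(im[100:250,190:340],None,fx=4,fy=4,interpolation=cv2.INTER_CUBIC))
```

```text
4.75 [-0.0152  0.0573  0.0639] [0.16676421 0.36015485 0.97996976]
```

View pics/s3.png

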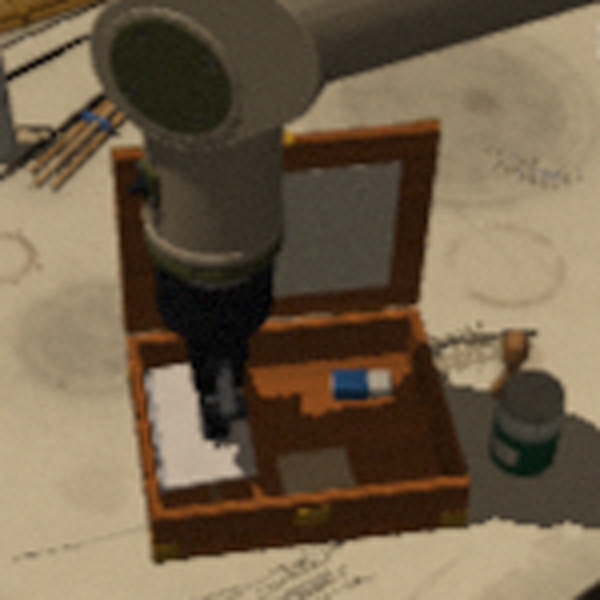

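The leaf lies nearly flat, with the fingertips on it at (215,435). I'll press it the last few mm.

{"fn": "play_rows", "kwargs": {
  "plan": [0, 0, 0, 0, 0, 0.003, 0, 0, 0, 0, 0, 0, 0.006, 0, 0, 0, 0, 0, 0, 0.008, 0, 0, 0, 0, 0, 0, 0.009, 0, 0, 0, 0, 0, 0, 0.009, 0]
}}

```text
clock: 5.42
position: [0.4924, 0.0584, 0.0575]
ee_rot: [0.864, 0.503, -0.001, 0.001]
ft_force: [-14.8, -3.2, 37.9]
grip_width: 0.006
grasp_force: 19.1
```

{"fn": "play_rows", "kwargs": {
  "plan": [0, 0, 0, 0, 0, -0.01, 0, 0, 0, 0, 0, 0, -0.05, 0, 0, 0, 0, 0, 0, -0.1, 0, 0, 0, 0, 0, 0, -0.16, 0, 0, 0, 0, 0, 0, -0.22, 0, 0, 0, 0, -0.01, 0.01, -0.26, 0, 0, 0, 0, -0.03, 0.05, -0.26, 0, 0, 0, 0, -0.05, 0.1, -0.26, 0, 0, 0, 0, -0.0575, 0.15, -0.26, 0, 0, 0, 0, -0.0575, 0.18, -0.26, 0, 0, 0, 0, -0.0575, 0.18, -0.26, 0, 0, 0, 0, -0.0575, 0.18, -0.26, 0]
}}

```text
clock: 6.92
position: [0.6199, -0.0792, 0.3153]
ee_rot: [0.864, 0.504, 0.0, -0.0]
ft_force: [0.1, -0.4, 0.7]
grip_width: -0.004
grasp_force: 0.0
```

Run:
```python
from h import *
import cv2
o=status.get_obs();print(o['clock'],box(o['position']).round(4),o['ft_force'])
print(go(W(B,(.165,0,.315)),90+np.degrees(B[2])))
im=viewer.camera('scene')[:,:,::-1]
cv2.imwrite('pics/s4.png',cv2.resize(im[80:250,180:350],None,fx=3.5,fy=3.5,interpolation=cv2.INTER_CUBIC))
```

```text
6.925 [0.1643 0.0007 0.3153] [ 0.07895585 -0.44996263  0.68929412]
(array([-0.03, -0.02,  0.08]), array([-0.0007,  0.0007,  0.0003]))
```

View pics/s4.png

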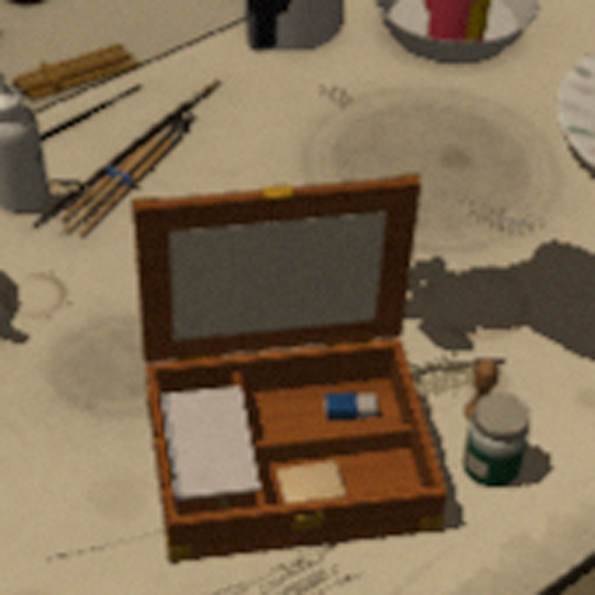

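The leaf is flat (165–255, 390–500), the eraser, tile, jar and stamp are where they were, and the lid is still upright. Next I'll go down behind the lid and start swinging it.

{"fn": "play_rows", "kwargs": {
  "plan": [0, 0, 0, 0, 0, 0.05, 0, 0, 0, 0, 0, 0, 0.1, 0, 0, 0, 0, 0, -0.015, 0.111, 0, 0, 0, 0, 0, -0.03, 0.111, 0, 0, 0, 0, 0, -0.041, 0.111, 0, 0, 0, 0, 0, -0.0515, 0.111, 0, 0, 0, 0, 0, -0.0585, 0.111, 0, 0, 0, 0, 0, -0.0655, 0.111, 0, 0, 0, 0, 0, -0.0725, 0.111, 0, 0, 0, 0, 0, -0.0794, 0.1115, 0, 0, 0, 0, 0, -0.0933, 0.1134, 0, 0, 0, 0, 0, -0.1069, 0.1169, 0, 0, 0, 0, 0, -0.1201, 0.1217, 0, 0, 0, 0, 0, -0.1327, 0.128, 0, 0, 0, 0, 0, -0.1447, 0.1352, 0, 0, 0, 0, 0, -0.1559, 0.1436, 0, 0, 0, 0, 0, -0.1559, 0.1436, 0]
}}

```text
clock: 9.1
position: [0.4834, -0.0031, 0.1708]
ee_rot: [0.864, 0.504, -0.001, -0.0]
ft_force: [-0.2, 0.5, 0.6]
grip_width: 0.001
grasp_force: 0.0
```

Run:
```python
from h import *
import cv2
o=status.get_obs();print(o['clock'],box(o['position']).round(4),o['ft_force'])
im=viewer.camera('scene')[:,:,::-1]
cv2.imwrite('pics/s5.png',cv2.resize(im[80:250,180:350],None,fx=3.5,fy=3.5,interpolation=cv2.INTER_CUBIC))
```

```text
9.1 [ 0.0079 -0.0004  0.1708] [-0.17077058  0.47720053  0.55781225]
```

View pics/s5.png

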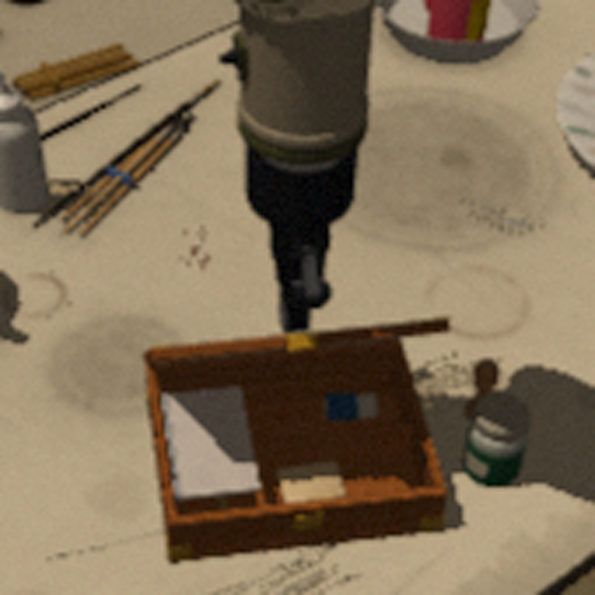

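The lid is following the fingers at about 0.8 rad, with its edge along (150,350)–(445,323). I'll continue down, slowing near the end.

{"fn": "play_rows", "kwargs": {
  "plan": [0, 0, 0, 0, -0.0103, 0.0096, 0, 0, 0, 0, 0, -0.0195, 0.02, 0, 0, 0, 0, 0, -0.0277, 0.0316, 0, 0, 0, 0, 0, -0.031, 0.0376, 0, 0, 0, 0, 0, -0.0346, 0.0437, 0, 0, 0, 0, 0, -0.0375, 0.05, 0, 0, 0, 0, 0, -0.0403, 0.0564, 0, 0, 0, 0, 0, -0.0426, 0.063, 0, 0, 0, 0, 0, -0.0448, 0.0697, 0, 0, 0, 0, 0, -0.0464, 0.0765, 0, 0, 0, 0, 0, -0.0479, 0.0834, 0, 0, 0, 0, 0, -0.0485, 0.087, 0, 0, 0, 0, 0, -0.049, 0.0905, 0, 0, 0, 0, 0, -0.049, 0.093, 0, 0, 0, 0, 0, -0.0495, 0.095, 0, 0, 0, 0, 0, -0.0495, 0.097, 0, 0, 0, 0, 0, -0.0495, 0.097, 0]
}}

```text
clock: 11.28
position: [0.4416, 0.0209, 0.0746]
ee_rot: [0.864, 0.503, -0.0, 0.0]
ft_force: [0.1, -0.4, -0.6]
grip_width: -0.0
grasp_force: 0.0
```

{"fn": "play_rows", "kwargs": {
  "plan": [0, 0, 0, 0, 0, 0.001, 0, 0, 0, 0, 0, 0, 0.002, 0, 0, 0, 0, 0, 0, 0.003, 0, 0, 0, 0, 0, 0, 0.003, 0]
}}

```text
clock: 11.78
position: [0.4418, 0.021, 0.0739]
ee_rot: [0.864, 0.503, -0.001, 0.001]
ft_force: [-17.9, -1.4, 43.4]
grip_width: 0.0
grasp_force: 21.7
```

{"fn": "play_rows", "kwargs": {
  "plan": [0, 0, 0, 0, 0, -0.005, 0, 0, 0, 0, 0, 0, -0.02, 0, 0, 0, 0, 0, 0, -0.06, 0, 0, 0, 0, 0, 0, -0.11, 0, 0, 0, 0, 0, 0, -0.16, 0, 0, 0, 0, 0.04, 0, -0.2, 0, 0, 0, 0, 0.09, 0, -0.2, 0, 0, 0, 0, 0.14, 0, -0.2, 0, 0, 0, 0, 0.19, 0, -0.2, 0, 0, 0, 0, 0.22, 0, -0.2, 0, 0, 0, 0, 0.22, 0, -0.2, 0, 0, 0, 0, 0.22, 0, -0.2, 0]
}}

```text
clock: 13.28
position: [0.5499, 0.2118, 0.272]
ee_rot: [0.864, 0.503, -0.0, 0.0]
ft_force: [0.1, 0.2, -0.4]
grip_width: -0.002
grasp_force: 0.0
```

Run:
```python
from h import *
import cv2
o=status.get_obs();print(o['clock'],box(o['position']).round(4),o['ft_force'],np.abs(o['joint_velocities']).max())
im=viewer.camera('scene')[:,:,::-1]; k=4;of=np.array([205,115])
im=cv2.resize(im[115:250,205:355],None,fx=k,fy=k,interpolation=cv2.INTER_CUBIC)
for a in(0,):
  cv2.polylines(im,[np.int32([(proj('scene',W(B,(x,y,.06)))-of+.5)*k for x,y in((-.087,.111),(-.087,-.111),(.085,-.111),(.085,.111))])],True,(0,255,0),1)
cv2.imwrite('pics/s6.png',im)
```

```text
13.275 [-0.0402  0.2193  0.272 ] [ 0.11002999  0.20187307 -0.39529568] 0.020500477764904195
```

View pics/s6.png

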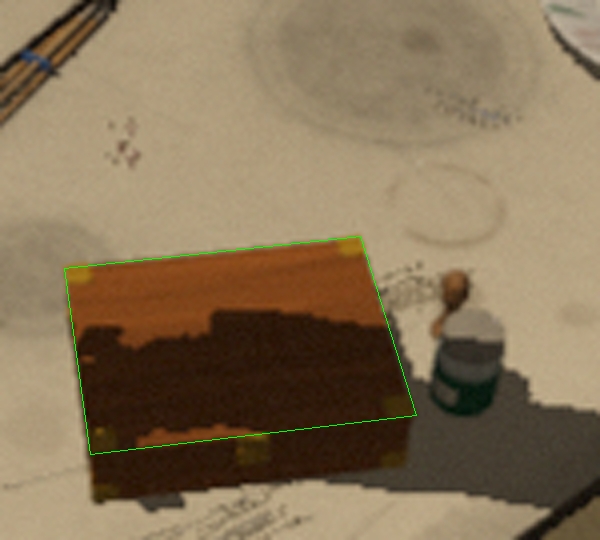

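The lid is shut and matches the predicted outline, with its front corners at (90,453) and (415,415). The jar and stamp haven't moved, and the arm is clear.

```bash
python3 -c "
from workcell import manip
print(manip.hand_in())"
```

```text
the job is handed in; nothing more can be done
None
```

The job is handed in at about 13 s of the 54 s allowed: the leaf was pushed flat first, then the lid was guided down and pressed shut, the jar and stamp are where they were, and the arm finished clear of the box.

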